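# Refit the fuse cover of a sloping-front console and lock its quarter-turn fastener

### The arm

A 7-joint arm with a two-finger parallel gripper is mounted at the origin on a cart in front of the work surface, level with it; the furniture and walls round the work are solid. World frame = base frame: x ahead of the robot, y to its left, z up, the work surface at z = 0. Lengths are in mm, angles in rad, forces in N, time in s.
With the tool pointing down it reaches from about 425 to 875 mm from the base axis. Payload 9.9 kg.
Tool frame: the origin (TCP) lies midway between the tips of the shut fingers; the grasp point (between the pads) lies 19 mm behind it; z points along the fingers, y is the line along which they close (so a half turn about z gives the same grasp; the last joint's range is limited). The gripper opens to 85 mm and grips with 20 to 120 N. Pads are 22 mm wide; open, the fingers measure 114 mm over their backs; the gripper's body (76 mm by 85 mm) begins 54 mm behind the grasp point. The pads swing forward as they close: fully open they stand 13 mm farther back than shut.
Start: joints at [1.229, 0.576, 0.025, 1.437, -0.015, 1.129, -0.057], TCP at [172.098, -652.695, 231.289] pointing down, gripper open.
Joint ranges: [-2.76, 2.76], [-0.34, 2.15], [-1.52, 1.57], [0.19, 2.46], [-1.09, 4.23], [0.17, 1.99], [-2.82, 2.82]. Speed limits (rad/s): [2.22, 2.22, 3.01, 3.01, 3.14, 3.14, 3.14].

### API

Orientations are given as a unit quaternion [w, x, y, z].
In Python, from workcell import * gives the robot as it stands. The module is installed in compiled form; this text tells all that it offers. Calls block until the motion is done:
- move_pose(position, orientation): joint-space move of the TCP to a pose.
- move_l(position, rot=None, rate=150, guard=None): straight line of the TCP; rot=None keeps the orientation; rate is the mean speed in mm/s. With guard (N) it stops when the force on the tool has changed by that much, and returns True; else False.
- move_j(angles): joint-space move.
- release() and grab(): open the fingers fully, or close them until they stop; the grip force is fixed at half the most.
- sleep(seconds).
- inverse_kinematics(position, orientation): joint angles nearest the present ones, or None.
- get_state(): the state.
- snapshot(name): name is "side" or "top" or "wrist"; returns the picture (420x560x3 uint8, blue, green, red); there is no depth.
- calibration(name): a dict with "fx", "fy", "cx", "cy" (pixels), "D" ([k1, k2, p1, p2, k3] as OpenCV has them; the pictures are not rectified), "extrinsics" (4x4, takes a point from camera to world coordinates). Camera axes: x right, y down, z forward; pixel columns grow to the right and rows downward; lengths in mm; the calibration is good to about 2 mm. A picture is of the moment at which its call begins: read the wrist's pose just before it. calibration takes no time and is no camera call; for the wrist camera it gives the pose at the moment of the call.
A pose or a line that the arm cannot do raises Unreachable and nothing moves.
- finish_job(): hands the job in; it is judged then, once.
Trained networks look in the newest picture that a camera, given by its name, has taken for a name from the list of things; names that differ only in an ending like _2 or _b are one class to them, and where a whole thing is asked for, a point or a joint stands for the part that bears it (a point fixed in the world has none). Each returns a list of dicts, best first, with "confidence" (0 to 1); they miss things now and then, are a little off and sometimes report something else, mostly with a low value. They report only what shows in the picture. A call takes as long as a camera call.
- search_frame(camera, query): "centre" ([column, row] in pixels, amid what is visible of it).
The state is a dict: "time": time; "q": joint angles; "dq": joint speeds; "tau": joint torques, N m; "tool_pos": TCP position; "tcp_rot": TCP orientation; "ft_force": force on the tool from outside, world axes, zero at the start; "wrist_torque": the same for the moment, N m; "opening": finger opening in mm; "finger_force": force on a finger pad.
Only numpy, scipy, OpenCV 4.12 (cv2) and the standard library are available. Lean on these libraries where they do the work, as an engineer would, in place of code of your own. Each camera call takes 0.05 s, during which the arm holds its last target. There are 200 camera calls.

### The job

The fuses in the sloping-front console have been changed; refit its loose sheet-metal cover. Lay the cover flat on the sloping face with its lower edge slid fully home under the lip, then line up the T-handled quarter-turn fastener with the slot behind it, push it in and turn it a quarter turn clockwise so that it stays locked. Leave the screwdriver and the other small things on the table where they lie.

Things in the scene. Friction and masses are not known exactly. Their poses are not given: they have to be found in the camera images.
- console: Fixed grey steel console with dark side cheeks, 217 mm deep, 184 mm wide, 50 mm high in front and 164 mm at the back, open in its sloping face. Stands right of the cover and faces the robot (yaw -0.45 to 0.05 rad). Origin under its middle.
- face: Its sloping face, 28 degrees from level, rising away from the robot. Origin: middle of the face, on its surface, 104 mm above the table. x up the slope, y along the face to the left, z straight out. With the cover home, cover_handle is at (-27, 0, 36) mm in this frame and the cover's axes are parallel to these.
- opening (a point): Middle of the opening in the face, at (8, 0, 0) mm in the frame of the face, same axes. The opening measures 170 mm along x and 116 mm along y; fuses lie below it. The cover's flanges go into it with 2 mm clearance each side in y, and more in x.
- lip_stop (a point): Where the middle of the cover's lower edge rests when home: inner end of the steel lip, on the face at (-95, 0, 0) mm in its frame, same axes. The lip, 150 mm long, overhangs the face by 9 mm from here up the slope; the gap under it is 7.5 mm inside, 9.5 mm at its mouth; its top is 12 mm above the face.
- keeper_slot (a point): Centre of the slot in the fixed keeper plate inside the opening, on the plate's top, at (56, 0, -16) mm in the frame of the face, same axes. The plate is 4 mm thick; the slot is 14 mm along x and 39 mm along y, with free space behind it.
- cover_handle (a point): Middle of the bar of the dark bow handle on the loose cover (260 g). Axes of the cover: x towards its fastener end (up the slope when fitted), y along the bar, z out of the plate. Bar 92 mm long, 12 x 12 mm section, posts at y = -40 and 40 mm, 26 mm free under it; 32 mm above the plate's upper side. At the start the cover stands level on the table, this point 52 mm up.
- cover_edge (a point): Middle of the lower edge of the cover, on the plate's underside, at (-68, 0, -36) mm from cover_handle in the cover's axes. Aluminium plate 200 mm long (x from 0 to 200 mm from here), 132 mm wide, 4 mm thick. Lay the cover with this edge 10 to 17 mm up the slope from lip_stop, then slide it down under the lip.
- cover_flange (a point): Midway between the feet of the cover's two side flanges, at (31, 0, -52) mm from cover_handle, cover's axes. The flanges are turned down 16 mm below the plate, 140 mm long (70 mm either way in x from here), 112 mm over their outsides, drawn in to 102 mm at their feet.
- t_handle (a point): Middle of the black T-handle of the fastener, at (83, 0, 8) mm from cover_handle in the cover's axes when out; pushing moves it along -z. Bar 64 mm long (its own y), 18 mm wide (its x), 14 mm high; its middle is 40 mm above the plate's upper side when out, 24 mm when right in. The round hub under it is 15 mm across.
- cross_bar (a point): Middle of the steel cross-bar at the end of the fastener's stem, 55 mm below t_handle, same axes: 34 mm long (parallel to the T-bar), 8 mm wide, 6 mm high. With the cover home and the fastener out, it is 2 mm clear above the keeper plate, over the slot.
- fastener_push (a joint): How far the fastener is pushed in, m: 0 out, 0.016 right in. A spring pushes it out (1 N out, 5 N right in). Out of line it stops at 0.002 on the keeper; in line it goes in, and can turn under the keeper beyond 0.0125. Let go after turning, it springs back to about 0.012, held by the cross-bar; let go without turning, it comes out again.
- fastener_turn (a joint): Angle of the T-bar, rad, growing clockwise seen from outside: 0 = along y of the cover (parallel to the handle bar, in line with the slot; passes within about 0.15), 1.57 = quarter turn, at its stop, T-bar along the cover's length. Range -0.5 to 1.57; 0.02 N m of friction holds it. Starts between 0.4 and 1.1.
- screwdriver: Bystander: screwdriver with a red grip, 160 mm long, 25 mm wide, 22 mm high, lying between the console and the cover, roughly along x. Origin under its middle.
- fuse_box: Bystander: small grey box with a closed lid, 57 x 74 x 25 mm. Origin under its middle.
- bobbin: Bystander: wound copper bobbin, 31 mm across, 24 mm high. Origin under its middle.

How it is judged (in metres and radians):
On the way, in this order (a step that is already met when the one before it is completed fails the run):
1. the cover lies flat on the sloping face, its lower edge home under the lip (x of cover_handle in the frame of face between -0.032 and -0.022 m and y of cover_handle in the frame of face between -0.005 and 0.005 m and z of cover_handle in the frame of face between 0.032 and 0.04 m and angle between the z axis of cover_handle and the z axis of face, either way round below 0.06 rad and angle between the x axis of cover_handle and the x axis of face, either way round below 0.06 rad), for 0.2 s.
2. the fastener, in line with its slot, is pushed in through the keeper (x of cover_handle in the frame of face between -0.033 and -0.021 m and y of cover_handle in the frame of face between -0.006 and 0.006 m and z of cover_handle in the frame of face between 0.032 and 0.041 m and angle between the z axis of cover_handle and the z axis of face, either way round below 0.08 rad and angle between the x axis of cover_handle and the x axis of face, either way round below 0.08 rad and value of joint fastener_push above 0.01 m and value of joint fastener_turn below 0.35 rad).
At the end, for the whole second after the job is handed in: The cover is home: its handle within 5 mm of its place along and across the face, not more than 3 mm proud, within 0.05 rad of the face; the fastener is turned at least 75 degrees (1.31 rad) and stays at least 9.5 mm in by itself; the cover is let go (x of cover_handle in the frame of face between -0.032 and -0.022 m and y of cover_handle in the frame of face between -0.005 and 0.005 m and z of cover_handle in the frame of face between 0.032 and 0.039 m and angle between the z axis of cover_handle and the z axis of face, either way round below 0.05 rad and angle between the x axis of cover_handle and the x axis of face, either way round below 0.05 rad and value of joint fastener_turn above 1.31 rad and value of joint fastener_push above 0.0095 m); the robot touches nothing.
It fails at once if a bystander (screwdriver, fuse box or bobbin) is shifted by more than 30 mm (distance of any of screwdriver, fuse_box, bobbin from where it was at the start of the episode above 0.03 m).
It also fails if it takes over 61 s, if anything falls off the work surface, if the arm or the gripper's body presses on something with over 40 N, if the wrist force passes 120 N, or if a joint passes its speed limit or range.

## Working session

There is one attempt and no reset: what is moved stays moved. The work goes in short steps, each a Python script; the robot and the scene stay as the last script left them, time stands still between calls to the robot, and variables do not carry over. Pictures are saved under pics/ and viewed, at most 13 in all, crops included, and the job is handed in when it is done.

```bash
mkdir -p pics
python3 - <<'E'
from workcell import *
import cv2,numpy as np
for n in ("side","top"):
    im=snapshot(n); cv2.imwrite(f"pics/{n}0.png",im)
    c=calibration(n); print(n,c["fx"],c["fy"],c["cx"],c["cy"],c["D"],np.round(c["extrinsics"],3).tolist())
    for q in ("console","cover_handle","t_handle","screwdriver","fuse_box","bobbin"):
        print(q,[(np.round(d["centre"],1).tolist(),round(d["confidence"],2)) for d in search_frame(n,q)[:3]])
s=get_state();print(s["time"],s["tool_pos"],s["tcp_rot"],s["opening"])
a=cv2.imread("pics/side0.png");b=cv2.imread("pics/top0.png")
E
```

```text
side 445.6258897095346 445.6258897095346 284.2599895087554 207.59410222804883 [-0.01376322  0.          0.          0.          0.        ] [[-1.0, 0.007, 0.017, 480.089], [-0.013, 0.406, -0.914, 933.357], [-0.014, -0.914, -0.406, 499.192], [0.0, 0.0, 0.0, 1.0]]
console [([247.0, 182.4], 0.87)]
cover_handle [([257.1, 292.9], 0.76)]
t_handle [([234.8, 278.5], 0.71), ([262.2, 294.8], 0.2)]
screwdriver [([294.8, 238.0], 0.67)]
fuse_box [([367.9, 315.9], 0.9), ([207.2, 250.4], 0.31)]
bobbin [([207.7, 249.1], 0.57)]
top 523.8957242030033 523.8957242030033 283.2728815387936 212.32392049738985 [-0.05761905  0.          0.          0.          0.        ] [[0.008, -0.991, 0.131, 342.328], [-1.0, -0.005, 0.026, 41.768], [-0.025, -0.132, -0.991, 1354.109], [0.0, 0.0, 0.0, 1.0]]
console [([404.7, 183.6], 0.84)]
cover_handle []
t_handle [([215.1, 183.4], 0.5)]
screwdriver [([305.3, 228.5], 0.67)]
fuse_box [([195.5, 274.5], 0.83)]
bobbin [([290.6, 155.9], 0.57)]
0.7 [ 172.06983528 -652.69822321  231.31239157] [6.02654417e-06 9.91706060e-01 1.28526614e-01 6.21143256e-06] 85.47312235523715
```

View pics/top0.png

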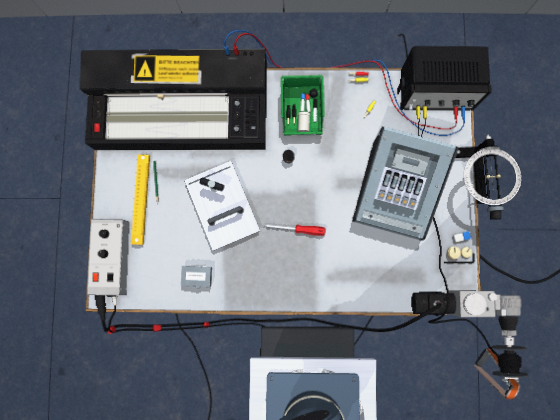

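View pics/side0.png

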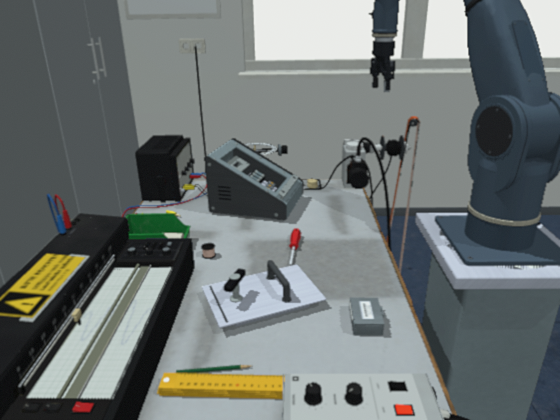

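```bash
cat > h.py <<'E'
from workcell import *
import cv2,numpy as np
from scipy.spatial.transform import Rotation as R
from scipy.optimize import least_squares
def K(c): return np.array([[c["fx"],0,c["cx"]],[0,c["fy"],c["cy"]],[0,0,1.]])
def ray(c,px,z):
    u=cv2.undistortPoints(np.array([[px]],float),K(c),np.array(c["D"]))[0,0]
    E=c["extrinsics"];d=E[:3,:3]@[u[0],u[1],1];o=E[:3,3];return o+d*(z-o[2])/d[2]
def proj(c,P):
    Ei=np.linalg.inv(c["extrinsics"]);return cv2.projectPoints(np.array(P,float).reshape(-1,3),cv2.Rodrigues(Ei[:3,:3])[0],Ei[:3,3],K(c),np.array(c["D"]))[0][:,0]
def quat(Rm): q=R.from_matrix(Rm).as_quat();return [q[3],q[0],q[1],q[2]]
def rotm(q): return R.from_quat([q[1],q[2],q[3],q[0]]).as_matrix()
def coverR(yaw,pitch=0): # cover/face axes in world; pitch: slope
    return R.from_euler("z",yaw).as_matrix()@R.from_euler("y",-pitch).as_matrix()
def tool(Rc,a=0): # tool z=-cover z, tool y along cover x (a: turn clockwise seen from outside), 
    y=Rc@np.array([np.cos(a),-np.sin(a),0]);z=-Rc[:,2];return np.column_stack([np.cross(y,z),y,z])
E
python3 - <<'E'
from h import *
c=calibration("top")
p=[ray(c,x,52) for x in ((209,225),(243,209))];print("bar ends",p)
print("t",ray(c,(212,184),60))
for n,px,z in (("FL",(185,178),20),("FR",(231,161),20),("NR",(260,234),20),("NL",(218,252),20)):print(n,ray(c,px,z)[:2])
for n,px in (("cons bl",(385,128)),("br",(453,142)),):print(n,ray(c,px,164)[:2])
for n,px in (("fl",(352,232)),("fr",(427,242))):print(n,ray(c,px,50)[:2])
s=get_state();w=calibration("wrist");T=np.eye(4);T[:3,:3]=rotm(s["tcp_rot"]);T[:3,3]=s["tool_pos"]
print(np.round(np.linalg.inv(T)@w["extrinsics"],3),w["fx"],w["cx"],w["cy"],w["D"])
E
```

```text
bar ends [array([481.911079  , 262.69906853,  52.        ]), array([522.87103592, 177.7436948 ,  52.        ])]
t [585.08064461 256.54302114  60.        ]
FL [608.34424058 334.56213229]
FR [653.8063636  214.90900927]
NR [462.91784152 136.28966908]
NL [416.0975825 243.1840855]
cons bl [ 700.16778618 -163.08582944]
br [ 667.30475794 -321.11092182]
fl [466.49030208 -95.47268828]
fr [ 442.41352419 -281.79860483]
[[-0.0000e+00 -9.4800e-01 -3.1800e-01  8.1248e+01]
 [ 1.0000e+00 -0.0000e+00 -1.0000e-03  4.2000e-01]
 [ 0.0000e+00 -3.1800e-01  9.4800e-01 -1.4136e+02]
 [ 0.0000e+00  0.0000e+00  0.0000e+00  1.0000e+00]] 345.77343058731987 279.2324610009157 208.84864030183732 [-0.03938642  0.          0.          0.          0.        ]
```

Run:
```python
from h import *
P=np.array([569,-215,104.]);yaw=-.17;F=coverR(yaw,np.radians(28))
for a in (0,.4,1.1,1.57,np.pi,np.pi+.4,np.pi+1.1,np.pi+1.57):
    q=inverse_kinematics(P+F@[56,0,25],quat(tool(F,a)));print(round(a,2),None if q is None else np.round(q,2))
for a in (0,np.pi):
    print("view",inverse_kinematics(P+F@[0,0,190],quat(tool(F,a))))
    print("grasp",inverse_kinematics([502,220,40],quat(tool(coverR(.43),a))))
    print("cview",inverse_kinematics([530,230,200],quat(tool(coverR(.43),a))))
```

```text
0 [ 0.61  0.47 -0.42  2.08  0.81  0.19 -0.65]
0.4 [ 0.61  0.47 -0.42  2.08  0.81  0.19 -1.05]
1.1 [ 0.15  0.47  0.24  2.1  -1.07  0.21  0.08]
1.57 [ 0.15  0.47  0.24  2.1  -1.07  0.21 -0.39]
3.14 [ 0.2   0.46  0.16  2.09 -0.94  0.18 -2.08]
3.54 [ 0.16  0.47  0.23  2.1  -1.05  0.21 -2.38]
4.24 [ 0.77  0.51 -0.64  2.08  1.08  0.29  1.13]
4.71 [ 0.77  0.51 -0.65  2.08  1.09  0.29  0.66]
view [ 0.83340977  0.12608764 -0.52111564  2.17856134 -0.03523999  0.37063874
  0.19087454]
grasp [-0.09285395  0.70064707 -0.6302271   1.962314    0.64233748  0.68701202
 -0.69595441]
cview [ 0.20928446  0.70465472 -1.20577464  1.72039791  0.69967777  1.22154034
 -0.74702425]
view [ 0.30593909  0.10552337  0.0691099   2.19320917 -0.28083871  0.37623405
 -2.70159157]
grasp [ 0.22436507  0.99079922 -1.29651284  1.95172664  1.08561965  1.14387765
  2.03372859]
cview [-1.16625516  0.86153953  1.35782177  1.76762134 -0.88467714  1.2821454
 -2.29307535]
```

Run:
```python
from h import *
s=get_state();p=np.array(s["tool_pos"])
move_l(p+[0,0,170])
P=np.array([569,-215,104.]);F=coverR(-.17,np.radians(28))
move_pose(P+F@[0,0,200],quat(tool(F,0)))
c=calibration("wrist");im=snapshot("wrist");cv2.imwrite("pics/w1.png",im);np.save("c1.npy",c,allow_pickle=True)
move_pose(P+F@[0,0,230]+[0,100,0],quat(tool(F,0)))
move_pose([530,230,220],quat(tool(coverR(.43),0)))
c=calibration("wrist");im=snapshot("wrist");cv2.imwrite("pics/w2.png",im);np.save("c2.npy",c,allow_pickle=True)
for q in ("cover_handle","t_handle"): print(q,search_frame("wrist",q)[:2])
s=get_state();print(s["time"],s["q"],s["ft_force"])
```

```text
cover_handle [{'centre': [288.5, 165.6], 'confidence': 0.81}]
t_handle [{'centre': [347.3, 187.3], 'confidence': 0.7}, {'centre': [288.2, 166.1], 'confidence': 0.28}]
6.0 [ 0.13783681  0.5992454  -1.02141497  1.69658859  0.5530045   1.16407175
 -0.60650406] [-0.10694299 -0.5584893   0.41298611]
```

View pics/w1.png

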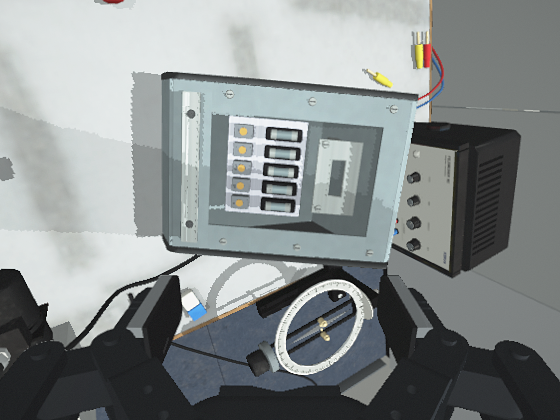

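View pics/w2.png

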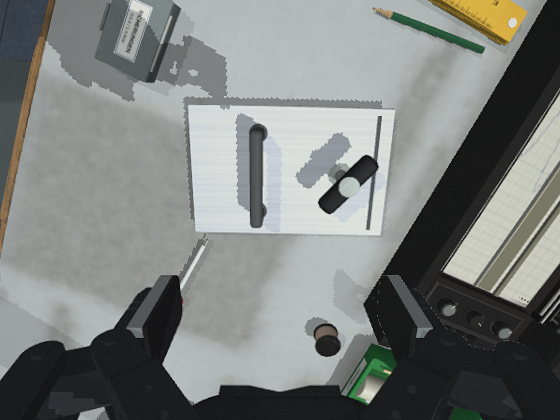

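```bash
cat > fit.py <<'E'
from h import *
def fit(c,px,loc,z0,pitch,x0):
    f=lambda v:(proj(c,coverR(v[2],pitch).dot(np.array(loc,float).T).T+[v[0],v[1],z0])-px).ravel()
    r=least_squares(f,x0,x_scale=[10,10,.05]);return r.x,r.fun.reshape(-1,2)
if __name__=="__main__":
    c1=np.load("c1.npy",allow_pickle=True).item();c2=np.load("c2.npy",allow_pickle=True).item()
    lo=[(-77,58,0),(-77,-58,0),(93,58,0),(93,-58,0)]
    v1,r1=fit(c1,np.array([(212,114),(207,224),(383,127),(367,236)]),lo,104,np.radians(28),[569,-215,-.17]);print(v1,r1.round(1).tolist())
    lc=[(-68,66,-32),(-68,-66,-32),(132,66,-32),(132,-66,-32)]
    v2,r2=fit(c2,np.array([(188,105),(196,234),(395,110),(380,235)]),lc,52,0,[502,220,.43]);print(v2,r2.round(1).tolist())
    def show(c,im,v,z,pitch,sets,box,name):
        k=2.6;im=cv2.imread(im);x,y=box;im=cv2.resize(im[y:y+220,x:x+300],None,fx=k,fy=k,interpolation=cv2.INTER_CUBIC)
        for L in sets:
            p=proj(c,coverR(v[2],pitch).dot(np.array(L,float).T).T+[v[0],v[1],z])
            cv2.polylines(im,[np.int32((p-[x,y]+.5)*k)],True,(0,0,255),1)
        cv2.imwrite(name,im)
    b=lambda x0,x1,y,z:[(x0,y,z),(x1,y,z),(x1,-y,z),(x0,-y,z)]
    show(c1,"pics/w1.png",v1,104,np.radians(28),[b(-77,93,58,0),b(49,63,19.5,-16),b(-86,-95,75,12)],(130,55),"pics/o1.png")
    show(c2,"pics/w2.png",v2,52,0,[b(-68,132,66,-32),b(-6,6,46,6),b(82,84,1,8)],(140,60),"pics/o2.png")
E
python3 fit.py
```

```text
[ 5.74802149e+02 -2.17294364e+02 -2.61617323e-01] [[-1.0, -1.5], [1.2, 1.2], [0.8, -0.3], [-0.4, 0.9]]
[5.08815811e+02 2.22688615e+02 4.10465182e-01] [[-1.4, 0.3], [-1.2, -0.3], [1.3, -0.9], [1.3, 1.6]]
```

View pics/o1.png

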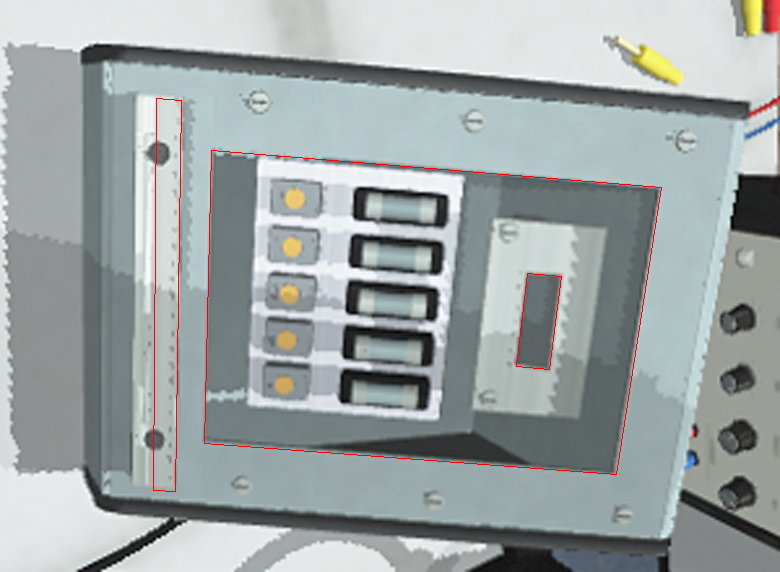

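View pics/o2.png

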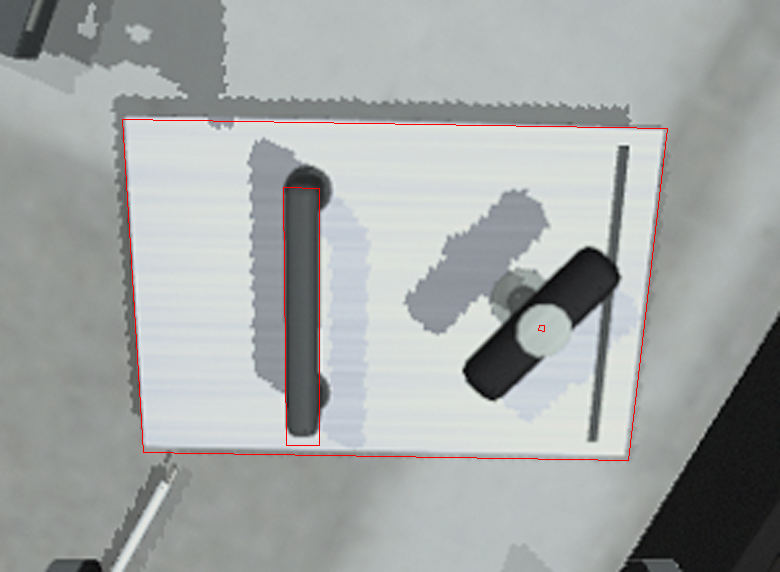

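```bash
cat >> h.py <<'E'
PF=np.array([574.8,-217.3,104.]);F=coverR(-.2616,np.radians(28));OFF=10.
def fpose(p): return PF+F@np.array(p,float)   # face-frame point to world
def tcp_for_handle(x,y,z): return fpose([x,y+OFF,z-19])
def toface(): # present handle estimate from TCP
    s=get_state();return F.T@(np.array(s["tool_pos"])-PF)+[0,-OFF,19]
E
python3 - <<'E'
from h import *
C=coverR(.4105);H=np.array([508.8,222.7,52.])
t=H+C@[0,OFF,-19]
for p,r in ((t,C),(tcp_for_handle(-13.5,0,116),F),(tcp_for_handle(-13.5,0,38),F)):print(inverse_kinematics(p,quat(tool(r,0))))
move_pose(t+[0,0,70],quat(tool(C,0)))
print("guard",move_l(t,rate=80,guard=12))
grab();s=get_state();print(s["opening"],s["finger_force"],s["tool_pos"],s["time"])
move_l(t+[0,0,150],rate=120)
s=get_state();print(s["opening"],s["ft_force"],s["wrist_torque"],s["q"])
c=calibration("wrist");im=snapshot("wrist");np.save("c3.npy",c,allow_pickle=True);cv2.imwrite("pics/w3.png",im)
E
```

```text
[ 5.67978934e-04  7.78458794e-01 -8.28466969e-01  1.94332120e+00
  8.12224147e-01  7.93623768e-01 -8.85976396e-01]
[ 0.78762335  0.34095453 -0.66752849  2.25016241  1.11290953  0.26452035
 -1.09885937]
[ 0.53529398  0.4790611  -0.36579193  2.25220279  1.89424611  0.1808648
 -1.86834667]
guard False
11.088036920651216 58.808112144470215 [504.84858847 231.87165944  33.20841432] 8.2417
10.81599205273701 [ 0.9186241   0.38802753 -1.95232171] [-0.0196759   0.07536095  0.02018777] [ 0.11477428  0.60570718 -0.99872698  1.80162498  0.57969661  1.06183849
 -0.69044216]
```

View pics/w3.png

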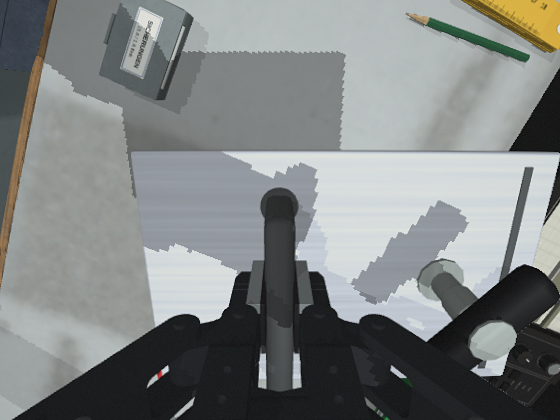

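Run:
```python
from h import *
c=np.load("c3.npy",allow_pickle=True).item();s=get_state();T=rotm(s["tcp_rot"]);p=np.array(s["tool_pos"])
Rc=np.column_stack([T[:,1],T[:,0],-T[:,2]])
H=p-Rc@[0,OFF,-19]
print(proj(c,(Rc@np.array([(-68,66,-32),(132,66,-32),(0,46,6),(83,0,8)]).T).T+H).round(1).tolist())
move_pose(p+[0,0,70],s["tcp_rot"])
move_pose(tcp_for_handle(-13.5,0,120),quat(tool(F,0)))
s=get_state();print(s["q"],s["time"],s["opening"],toface(),s["ft_force"])
cv2.imwrite("pics/w4.png",snapshot("wrist"));np.save("c4.npy",calibration("wrist"),allow_pickle=True)
cv2.imwrite("pics/s4.png",snapshot("side"))
```

```text
[[129.9, 153.8], [567.3, 154.7], [281.3, 226.0], [485.6, 333.0]]
[ 0.83142654  0.34200925 -0.72624628  2.247278    1.10736813  0.28698995
 -1.09344779] 11.65 10.626933641715391 [-12.84404806   1.2190754  119.88236825] [ 0.08658109  0.23809895 -2.63060476]
```

View pics/s4.png

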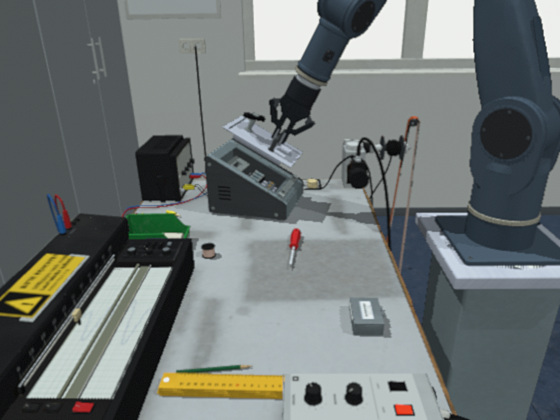

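Run:
```python
from h import *
def st(m):
    s=get_state();print(m,toface().round(2),(F.T@np.array(s["ft_force"])).round(1),round(s["time"],1),round(s["opening"],1))
sleep(.3);st("settled")
move_l(tcp_for_handle(-13,-.5,58),quat(tool(F,0)),rate=80);sleep(.2);st("above")
print(move_l(tcp_for_handle(-13,-.5,38),rate=30,guard=10));sleep(.2);st("down")
```

```text
settled [-13.38   0.28 119.98] [-1.7 -0.2 -2.1] 12.1 11.1
above [-12.77  -0.63  58.36] [-1.  -0.2 -2.7] 13.2 10.8
False
down [-12.87  -0.48  38.18] [-1.5  0.1 -2.5] 14.2 11.1
```

Flanges entered with no contact. Now slide under the lip.

Run:
```python
from h import *
def st(m):
    s=get_state();print(m,toface().round(2),(F.T@np.array(s["ft_force"])).round(1),round(s["time"],1),round(s["opening"],1))
print(move_l(tcp_for_handle(-13,-.5,35.5),rate=20,guard=6));st("touch")
z=toface()[2]
print(move_l(tcp_for_handle(-29,-.5,z+.3),rate=25,guard=12));sleep(.2);st("slid")
cv2.imwrite("pics/w5.png",snapshot("wrist"));cv2.imwrite("pics/s5.png",snapshot("side"))
```

```text
True
touch [-12.76  -0.42  35.96] [0.2 0.1 6.6] 14.4 11.1
False
slid [-26.54  -0.74  36.35] [ 6.7 -0.4 -1. ] 15.3 10.9
```

View pics/w5.png

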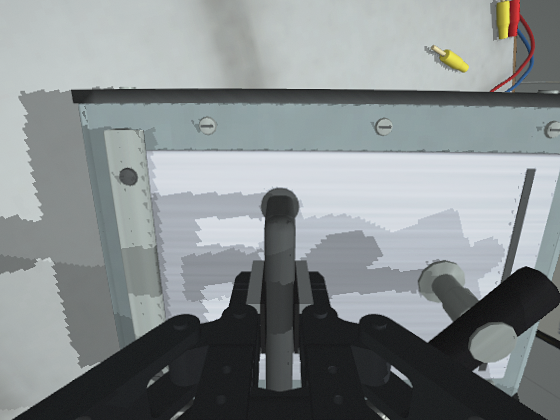

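Run:
```python
from h import *
move_l(tcp_for_handle(-26.5,-.5,36),rate=20,guard=8)
release();sleep(.2)
move_l(tcp_for_handle(-27,0,110),rate=100)
move_l(fpose([45,0,160]),quat(tool(F,0)));sleep(.2)
c=calibration("wrist");im=snapshot("wrist");np.save("c6.npy",c,allow_pickle=True);cv2.imwrite("pics/w6.png",im)
x=[(-6,46,42),(6,46,42),(6,-46,42),(-6,-46,42)]
P=[fpose(np.array(a)+[-27,0,0]) for a in x]
cor=[fpose(a) for a in ((-86,66,4),(105,66,4),(105,-66,4),(-95+9,-66,4))]
th=.79;L=[]
for th in (.7,.9):
    d=np.array([np.sin(th),np.cos(th),0]);n=np.array([d[1],-d[0],0])
    L.append([fpose(np.array([56,0,51])+a*32*d+b*9*n) for a,b in((1,1),(1,-1),(-1,-1),(-1,1))])
k=2
for q,col in ((P,(0,0,255)),(cor,(0,0,255)),(L[0],(0,255,0)),(L[1],(255,0,255))):
    im=cv2.polylines(im,[np.int32(proj(c,q).round())],True,col,1)
cv2.imwrite("pics/o6.png",cv2.resize(im[60:360,80:480],None,fx=2,fy=2))
s=get_state();print(s["time"],s["q"])
```

```text
18.8333 [ 1.08124473  0.29992831 -0.99448104  2.07266802  0.66175828  0.48810556
 -0.61768033]
```

View pics/o6.png

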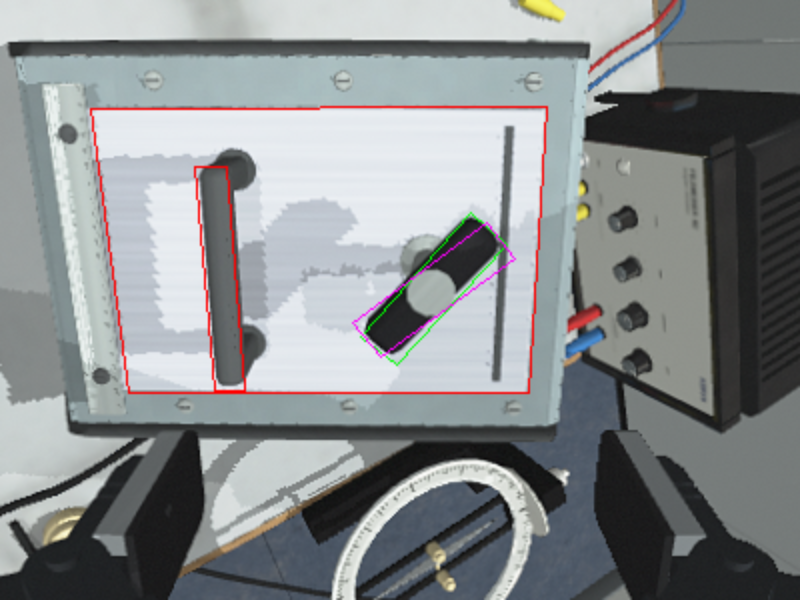

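Run:
```python
from h import *
for o in (0,-np.pi):
  for a,z in ((.7,100),(.7,28),(0,28),(0,12),(.8,12),(1.57,12)):
    q=inverse_kinematics(fpose([55.7,0,z]),quat(tool(F,a+o)));print(round(o),a,z,None if q is None else np.round(q,2))
```

```text
0 0.7 100 [ 0.77  0.36 -0.64  2.07  0.71  0.36 -1.36]
0 0.7 28 [ 0.59  0.47 -0.42  2.07  0.95  0.23 -1.6 ]
0 0 28 [ 0.7   0.5  -0.59  2.07  1.11  0.31 -1.04]
0 0 12 [ 0.66  0.52 -0.53  2.07  1.17  0.28 -1.1 ]
0 0.8 12 [ 0.53  0.5  -0.34  2.07  0.99  0.19 -1.74]
0 1.57 12 [ 0.59  0.5  -0.42  2.07  1.08  0.23 -2.59]
-3 0.7 100 [ 1.2   0.64 -1.4   2.06  1.23  0.8   1.32]
-3 0.7 28 [ 1.05  0.7  -1.19  2.06  1.39  0.71  1.2 ]
-3 0 28 [ 1.09  0.76 -1.29  2.06  1.42  0.8   1.89]
-3 0 12 [ 1.06  0.77 -1.24  2.05  1.45  0.78  1.87]
-3 0.8 12 [ 1.01  0.71 -1.12  2.06  1.42  0.67  1.08]
-3 1.57 12 [ 0.89  0.61 -0.9   2.06  1.35  0.5   0.34]
```

Run:
```python
from h import *
def st(m):
    s=get_state();print(m,(F.T@(np.array(s["tool_pos"])-PF)).round(2),(F.T@np.array(s["ft_force"])).round(1),(F.T@np.array(s["wrist_torque"])).round(2),round(s["time"],1),round(s["opening"],1),np.round(s["q"],2))
Q=lambda a:quat(tool(F,a-np.pi))
move_pose(fpose([55.7,0,170]),Q(.7));st("turned")
move_l(fpose([55.7,0,70]),Q(.7),rate=100)
print(move_l(fpose([55.7,0,28]),rate=50,guard=10));st("at T")
grab();st("grabbed")
for a in (.45,.2,0): move_l(fpose([55.7,0,28]),Q(a));
sleep(.2);st("aligned")
cv2.imwrite("pics/w7.png",snapshot("wrist"))
```

```text
turned [ 5.5640e+01 -2.0000e-02  1.6998e+02] [ 0.4  0.2 -0.1] [0.   0.52 0.03] 20.8 85.5 [ 1.26  0.39 -1.28  2.04  0.82  0.63  1.67]
False
at T [5.582e+01 5.000e-02 2.817e+01] [ 0.2 -0.1 -0.4] [ 0.04  0.5  -0.08] 22.9 85.2 [ 0.92  0.59 -0.93  2.06  1.29  0.51  1.26]
grabbed [56.18 -0.23 28.09] [ 2.2 -1.7  1.8] [-0.18  0.17 -0.02] 23.6 16.7 [ 0.92  0.59 -0.93  2.06  1.3   0.51  1.26]
aligned [56.33 -0.15 28.11] [ 4.7 -2.5  0.7] [-0.51 -0.61 -0.01] 24.9 16.4 [ 0.96  0.62 -1.01  2.06  1.33  0.57  1.93]
```

View pics/w7.png

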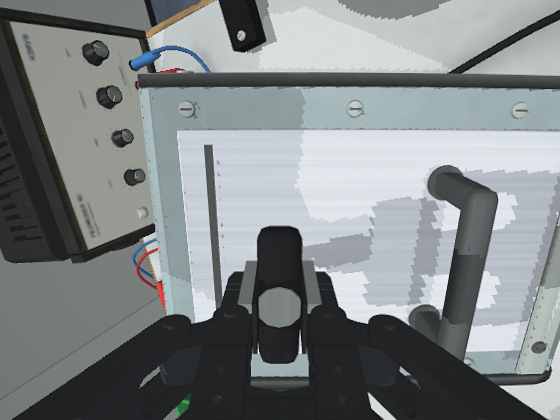

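Run:
```python
from h import *
def st(m):
    s=get_state();print(m,(F.T@(np.array(s["tool_pos"])-PF)).round(2),(F.T@np.array(s["ft_force"])).round(1),(F.T@np.array(s["wrist_torque"])).round(2),round(s["time"],1),round(s["opening"],1))
Q=lambda a:quat(tool(F,a-np.pi))
print(move_l(fpose([56.1,-.1,11.7]),Q(0),rate=15,guard=20));sleep(.2);st("pushed")
```

```text
False
pushed [56.36 -0.15 12.12] [ 4.4 -3.1 12.6] [-0.82 -0.32  0.01] 26.4 16.5
```

Run:
```python
from h import *
def st(m):
    s=get_state();print(m,(F.T@(np.array(s["tool_pos"])-PF)).round(2),(F.T@np.array(s["ft_force"])).round(1),(F.T@np.array(s["wrist_torque"])).round(2),round(s["time"],1),round(s["opening"],1))
Q=lambda a:quat(tool(F,a-np.pi))
for a in (.3,.6,.9,1.2,1.4,1.55):
    move_l(fpose([56.1,-.1,12]),Q(a)); st(a)
sleep(.2);st("turned")
release();sleep(.3)
move_l(fpose([56,0,90]),rate=80)
move_l(fpose([20,0,180]),Q(1.57));sleep(.2)
cv2.imwrite("pics/w8.png",snapshot("wrist"));st("off")
```

```text
0.3 [56.23 -0.14 12.24] [ 4.2 -3.1  9.3] [-0.68 -0.41 -0.05] 26.9 16.6
0.6 [ 5.614e+01 -5.000e-02  1.224e+01] [ 3.9 -2.   9.4] [-0.56 -0.35 -0.06] 27.3 16.5
0.9 [56.04  0.08 12.23] [ 4.8 -2.1  8.7] [-0.54 -0.37 -0.02] 27.8 16.4
1.2 [56.    0.22 12.23] [ 4.  -2.   9.5] [-0.43 -0.28 -0.07] 28.2 16.7
1.4 [56.    0.3  12.24] [ 4.1 -0.7  9.4] [-0.35 -0.31 -0.03] 28.6 16.5
1.55 [55.98  0.39 12.24] [ 3.5 -1.   8.4] [-0.29 -0.31  0.  ] 28.9 16.7
turned [55.96  0.39 12.22] [ 4.2 -2.1  8.8] [-0.31 -0.31  0.04] 29.1 16.5
off [ 19.97   0.34 179.55] [ 0.2 -0.4 -0.3] [ 0.    0.5  -0.06] 32.2 85.6
```

View pics/w8.png

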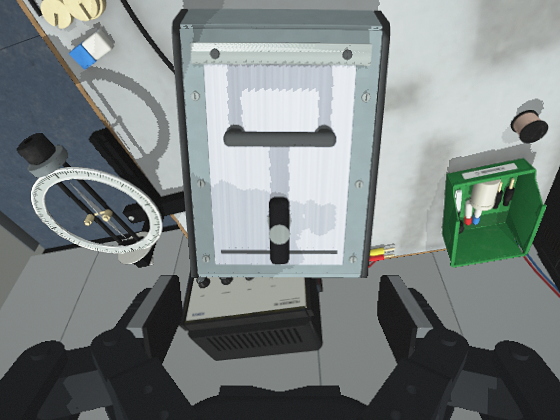

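```bash
python3 -c "
from workcell import *
print(finish_job())"
```

```text
the job is handed in; nothing more can be done
None
```

I refitted the cover on the console and handed the job in at about 32 s: the lower edge is home under the lip, and the fastener was pushed in about 16 mm and turned about 1.55 rad clockwise. In the last picture the arm was clear and the T-bar had stayed turned; the fastener's depth after letting go wasn't measured, and the hand-in returned no verdict.

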